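# Find the pan lid that rocks and press it home

### The arm

A 6-joint arm with a two-finger parallel gripper is mounted at the origin on the work surface. World frame = base frame: x ahead of the robot, y to its left, z up, the work surface at z = 0. Lengths are in m, angles in rad, forces in N, time in s.
With the tool pointing down it reaches from about 0.35 to 0.975 m from the base axis. Payload 4.9 kg.
Tool frame: the origin (TCP) lies at the very end of the fingers, on their centre line; the grasp point (between the pads) lies ctrl.grip_point_offset behind it (ctrl.grip_point_offset is the distance from the TCP to the grasp point, in m); z points along the fingers, y is the direction in which the jaws open and shut (so a half turn about z gives the same grasp; the last joint's range is limited). The gripper opens to 85 mm and grips with 20 to 120 N. Pads are 22 mm wide; open, the fingers measure 114 mm over their backs; the gripper's body (76 mm by 85 mm) begins 54 mm behind the grasp point. The pads swing forward as they close: fully open they stand 13 mm farther back than shut.
Start: joints at [1.209, 0.053, 1.613, -0, 1.476, -0.119], TCP at [0.15, 0.607, 0.231] pointing down, gripper open.
Joint ranges: [-3.01, 3.01], [-1.01, 2.22], [0.06, 2.58], [-1.02, 4.17], [0.09, 2.62], [-3.14, 3.14]. Speed limits (rad/s): [2.57, 2.57, 3.14, 3.14, 3.14, 3.14].

### API

Orientations are given as a rotation vector (axis times angle).
In Python, from station import ctrl gives the robot as it stands. The module is installed in compiled form; this text tells all that it offers.
- The arm moves only by the shell command python3 -m creep 'ROWS' [FORCE]. ROWS is JSON, a list of rows, each a list of 5 numbers: the closure in counts, from 0 (fully open) to 255 (shut), then the shift along the tool's x, y, z in mm, then the turn about the tool's z in rad. A call has 1 to 12 rows; each row is the pose to reach, as a shift and turn from the pose commanded when the call began, along the tool's axes at that moment; what a row does not reach only later rows make up. A row lasts 1/12 s, in which the tool goes at most 41.7 mm and 7.16 degrees, less where a joint would pass 70% of its speed; a pose out of reach is approached as far as the arm can. A call with a gripper value outside its range is refused whole. The fingers move at their own pace and stop on an object; FORCE is the grip in N (left out, the last holds). Time passes only in rows, so rows that repeat a pose let the fingers close. It gives the time, the measured TCP pose, the force and the opening at its end, in the units of the state.
- ctrl.get_obs(): the state, without advancing time (a new reading comes with each control period).
- ctrl.get_image(name): name is "side" or "top" or "wrist"; returns the picture (420x560x3 uint8, red, green, blue); there is no depth.
- ctrl.calibration(name): a dict with "fx", "fy", "cx", "cy" (pixels), "R" (3x3) and "t" (3): a world point X has camera coordinates R X + t. Camera axes: x right, y down, z forward; pixel columns grow to the right and rows downward; lengths in m; the calibration is good to about 2 mm. The wrist camera is an equidistant fisheye: a pixel r from the principal point sees the ray r / f radians off the axis. A picture is of the moment at which its call begins: read the wrist's pose just before it. calibration takes no time and is no camera call; for the wrist camera it gives the pose at the moment of the call.
- ctrl.finish_job(): hands the job in, once; it reports no verdict.
Trained networks look in the newest picture that a camera, given by its name, has taken for a name from the list of things; names that differ only in an ending like _2 or _b are one class to them, and where a whole thing is asked for, a point or a joint stands for the part that bears it (a point fixed in the world has none). Each returns a list of dicts, best first, with "conf" (0 to 1); they miss things now and then, are a little off and sometimes report something else, mostly with a low value. They report only what shows in the picture. A call takes as long as a camera call. They do not tell look-alikes from the thing itself.
- ctrl.boxes_of(camera, label): "rect" ([left, top, width, height] in pixels, round what is visible of it).
- ctrl.outline_of(camera, label): "mask" (420x560 bool, what is visible of it) and "rect" ([left, top, width, height] in pixels, round what is visible of it).
The state is a dict: "t": time; "q": joint angles; "dq": joint speeds; "effort": joint torques, N m; "tool_pos": TCP position; "tool_rot": TCP orientation; "contact_force": force on the tool from outside, world axes, zero at the start; "wrist_torque": the same for the moment, N m; "opening": finger opening in m.
Only numpy, scipy, OpenCV 4.12 (cv2) and the standard library are available. Lean on these libraries where they do the work, as an engineer would, in place of code of your own. Each camera call takes 0.05 s, during which the arm holds its last target. There are 200 camera calls.

### The job

One of the four lids on the bain-marie is not sealed: it looks like the others but rocks when you press near one of its short ends. Press the lids with the fingertips near an end until you have tipped the one that rocks, then push that lid down at its middle, on the handle, until its seal goes in and it sits fully home. Do not lift or shift any lid, and leave the bowl, the jar and the spoon where they are.

Things in the scene. Friction and masses are not known exactly. Their poses are not given: they have to be found in the camera images.
- lid_a: One of four identical steel lids in a row, each on its own pan; which name lies where, and which lid rocks, changes every run. Plate 182 mm (its x, away from the robot) by 114 mm (its y), 4 mm thick, about 0.25 kg; z up when level. Origin: centre of the plate's underside; the plate's top is 4 mm above it.
- lid_b: Lid, the same as lid_a. Each lid has a black strap handle across its middle along y: 70 mm long, 16 mm wide, its flat top 30 mm above the lid's origin. The turned-down edge reaches 10 mm below the origin. The rest of the top is flat steel, free to press on up to the short ends at x = -91 and 91 mm.
- lid_c: Lid, the same as lid_a. A lid that is home gives under 1 mm wherever it is pressed. The loose one is held up 6 mm by its seal at the middle of both long sides: about 1 N within 30 mm of a short end tips it 0.085 rad and a fingertip there sinks 3 to 5 mm; let go, it falls back level. Pressing an end does not seat it.
- lid_d: Lid, the same as lid_a. The pans hang up to 6 mm higher or lower than one another, so all four lids lie level at the same height at the start, loose or home: looks and heights do not tell which one rocks. Once home, the loose one lies 6 mm lower than it did.
- bain_marie: Fixed table-top bain-marie: steel housing 250 mm (x) by 570 mm (y), origin under its centre on the table, deck 130 mm high. The four lidded pans hang in one row along its y, at x = 0 and y = -186, -62, 62 and 186 mm, with 10 mm between lids.
- seal (a joint): How far the seal under the loose lid has been pushed in (m): 0 as found, 0.006 fully home; it stays where it is pushed. It gives at 14 N of push on the handle or within 20 mm of the lid's middle, 17 N at 20 mm/s; slower is easier. It does not tell which lid it is under.
- potato_bowl_centre (a point): Bystander: teal plastic bowl of peeled potatoes, 196 mm across, 110 mm high with the potatoes; point 40 mm above the table on its axis.
- spice_jar_centre (a point): Bystander: amber glass spice jar, 60 mm across, 100 mm high; point at its centre, half-way up.
- spoon: Bystander: steel serving spoon, 260 mm long, lying on the table beyond the bain-marie along its y; origin on its underside.
Things that resemble listed ones, but are neither listed nor needed, are in the scene too. Leave any orange or red look-alike of the lid_c alone.

How it is judged:
On the way, in this order (a step that is already met when the one before it is completed fails the run):
1. the loose lid is tipped by pressing one of its ends (((angle between lid_a's own z axis and vertical above 0.03 rad and contact force between the fingers and lid_a above 0.3 N) or (angle between lid_b's own z axis and vertical above 0.03 rad and contact force between the fingers and lid_b above 0.3 N) or (angle between lid_c's own z axis and vertical above 0.03 rad and contact force between the fingers and lid_c above 0.3 N) or (angle between lid_d's own z axis and vertical above 0.03 rad and contact force between the fingers and lid_d above 0.3 N))), for 0.04 s.
2. the loose lid's seal is pushed home (value of joint seal above 0.0048 m), for 0.1 s.
At the end, for the whole second after the job is handed in: The seal of the loose lid is pushed in at least 4.8 of its 6 mm; all four lids lie level (within 0.015 rad) and at rest on their pans, within 10 mm of where they were and none higher than at the start (2 mm); bowl, jar and spoon are within 20 mm of where they were (value of joint seal above 0.0048 m and angle between each of lid_a, lid_b, lid_c, lid_d's own z axis and vertical below 0.015 rad and z of each of lid_a, lid_b, lid_c, lid_d in the frame of bain_marie below 0.156 m and distance of each of lid_a, lid_b, lid_c, lid_d from where it was at the start of the episode below 0.01 m and linear speed of each of lid_a, lid_b, lid_c, lid_d below 0.02 m/s and distance of each of potato_bowl_centre, spice_jar_centre, spoon from where it was at the start of the episode below 0.02 m); the robot touches nothing.
It fails at once if a lid is lifted or carried (z of any of lid_a, lid_b, lid_c, lid_d in the frame of bain_marie above 0.166 m).
It fails at once if a lid is shoved out of its place (distance of any of lid_a, lid_b, lid_c, lid_d from where it was at the start of the episode above 0.015 m).
It fails at once if the bowl, the jar or the spoon is moved (distance of any of potato_bowl_centre, spice_jar_centre, spoon from where it was at the start of the episode above 0.02 m).
It also fails if it takes over 48 s, if anything falls off the work surface, if the arm or the gripper's body presses on something with over 40 N, if the wrist force passes 120 N, or if a joint passes its speed limit or range.

## Working session

There is one attempt and no reset: what is moved stays moved. The work goes in short steps, Python scripts to look and compute and a shell command to move; the robot and the scene stay as the last step left them, time stands still between calls to the robot, and variables do not carry over. Pictures are saved under pics/ and viewed, about 8 in all and at most 12, crops included, and the job is handed in when it is done.

```bash
mkdir -p pics; cat > h.py <<'E'
import numpy as np, cv2
from station import ctrl
from scipy.spatial.transform import Rotation as R
def ray(cam,u,v,z):
    c=ctrl.calibration(cam); Rm=np.array(c["R"]); t=np.array(c["t"])
    d=Rm.T@np.array([(u-c["cx"])/c["fx"],(v-c["cy"])/c["fy"],1]); o=-Rm.T@t
    return o+d*(z-o[2])/d[2]
def save(cam,n):
    im=ctrl.get_image(cam); cv2.imwrite(f"pics/{n}.png",im[:,:,::-1]); return im
E
python3 - <<'E'
from h import *
s=ctrl.get_obs(); print(s)
save("top","top1"); save("side","side1")
np.set_printoptions(precision=3,suppress=True)
for l in ["lid_a","bain_marie","potato_bowl_centre","spice_jar_centre","spoon"]:
    for b in ctrl.boxes_of("top",l):
        x,y,w,h=b["rect"]; print(l,round(b["conf"],2),b["rect"],ray("top",x+w/2,y+h/2,.15))
print(R.from_rotvec(s["tool_rot"]).as_matrix())
E
```

```text
{'t': 0.0, 'q': array([ 1.20900540e+00,  5.33629677e-02,  1.61428744e+00, -1.35181812e-05,
        1.47600681e+00, -1.18982780e-01]), 'dq': array([ 9.16166776e-04, -1.35961277e-04,  9.42886133e-05, -2.13252483e-04,
       -1.88854638e-03, -6.61365715e-04]), 'effort': array([ 2.62727852e-03, -3.93672502e+01, -3.70187473e+01,  5.53565189e-05,
        6.78362310e-03,  1.02606222e-06]), 'tool_pos': array([0.15003922, 0.60608198, 0.23006316]), 'tool_rot': array([-0.38040577, -3.11799293,  0.00315431]), 'contact_force': array([-0.34952123, -0.13179173, -0.56643507]), 'wrist_torque': array([ 0.02601538,  0.00427899, -0.00834435]), 'opening': 0.08559912566984072}
lid_a 0.89 [264.7, 155.3, 43.9, 64.1] [ 0.568 -0.008  0.15 ]
lid_a 0.84 [348.0, 166.7, 44.9, 63.1] [ 0.543 -0.252  0.15 ]
lid_a 0.79 [334.2, 277.8, 61.5, 42.1] [ 0.253 -0.24   0.15 ]
lid_a 0.7 [226.0, 155.4, 39.1, 64.0] [0.565 0.111 0.15 ]
lid_a 0.68 [310.4, 161.0, 36.5, 63.7] [ 0.556 -0.13   0.15 ]
lid_a 0.56 [421.8, 137.0, 36.2, 60.0] [ 0.64  -0.454  0.15 ]
bain_marie 0.75 [203.4, 143.1, 203.8, 105.7] [ 0.545 -0.063  0.15 ]
potato_bowl_centre 0.97 [132.7, 155.6, 68.3, 63.7] [0.559 0.339 0.15 ]
spice_jar_centre 0.61 [408.1, 215.8, 24.1, 20.4] [ 0.466 -0.397  0.15 ]
spoon 0.79 [246.3, 134.8, 75.9, 13.9] [0.702 0.002 0.15 ]
[[-0.971  0.24  -0.001]
 [ 0.24   0.971 -0.002]
 [ 0.    -0.002 -1.   ]]
```

View pics/top1.png

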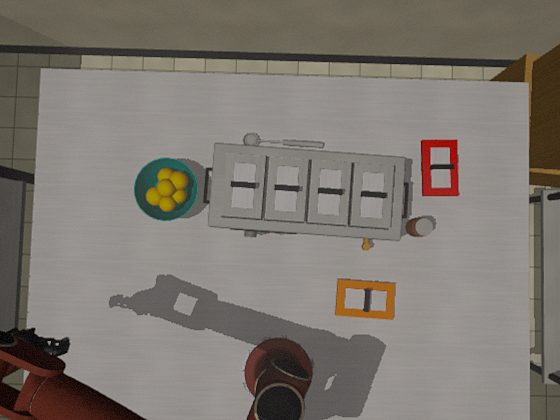

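View pics/side1.png

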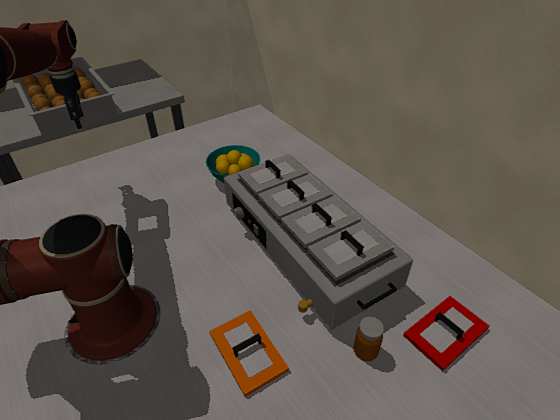

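The top view shows four steel lids with handles near (244,184), (287,188), (330,191) and (374,195). The look-alikes are orange at (366,299) and red at (440,167), and I'll leave both alone. Next I'll locate the handles precisely and check one crop.

```bash
python3 - <<'E'
from h import *
np.set_printoptions(precision=4,suppress=True)
im=cv2.imread("pics/top1.png"); g=im.max(2)
P=[]
for u,v in [(244,184),(287,188),(330,191),(374,195)]:
    w=g[v-8:v+9,u-18:u+19]<60; n,l,st,ce=cv2.connectedComponentsWithStats(w.astype(np.uint8))
    i=1+st[1:,4].argmax(); a=ce[i]+[u-18,v-8]; p=ray("top",*a,.182); P.append(p); print(a,st[i],p)
P=np.array(P); d=P[0]-P[3]; d/=np.linalg.norm(d[:2]); print("row dir",d, np.diff(P,axis=0))
yaw=np.arctan2(-d[0],d[1]); c=P.mean(0); print("yaw",yaw,"centre",c)
T=R.from_rotvec(ctrl.get_obs()["tool_rot"]).as_matrix(); tp=ctrl.get_obs()["tool_pos"]
print("turn about tool z: ", -(np.arctan2(d[1],d[0])-np.arctan2(T[1,1],T[0,1])))
lx=np.array([np.cos(yaw),np.sin(yaw),0]);ly=np.array([-lx[1],lx[0],0])
for k in range(4):
    h=c+ly*(186-124*k)/1000; e=h-lx*.075
    print(k,"handle",h[:2],"end",e[:2],"shift now->end mm",(T.T@(e-tp))[:2]*1000)
cv2.imwrite("pics/crop1.png",cv2.resize(cv2.imread("pics/top1.png")[130:250,195:415],None,fx=3.5,fy=3.5))
E
```

```text
[242.5702 184.3421] [  5   6  24   6 114] [0.5702 0.1178 0.182 ]
[286.4261 187.5739] [  6   5  24   7 115] [ 0.5643 -0.0065  0.182 ]
[329.8793 190.8448] [  6   5  25   7 116] [ 0.5582 -0.1298  0.182 ]
[373.3607 194.0574] [  5   4  26   7 122] [ 0.5523 -0.2534  0.182 ]
row dir [0.048  0.9988 0.    ] [[-0.0059 -0.1243  0.    ]
 [-0.006  -0.1233  0.    ]
 [-0.0059 -0.1235  0.    ]]
yaw -0.04799295868787757 centre [ 0.5613 -0.068   0.182 ]
turn about tool z:  -0.19478127689275349
0 handle [0.5702 0.1178] end [0.4953 0.1214] shift now->end mm [-451.5575 -387.9287]
1 handle [ 0.5642 -0.006 ] end [ 0.4893 -0.0024] shift now->end mm [-475.5579 -509.5839]
2 handle [ 0.5583 -0.1299] end [ 0.4834 -0.1263] shift now->end mm [-499.5584 -631.239 ]
3 handle [ 0.5523 -0.2538] end [ 0.4774 -0.2502] shift now->end mm [-523.5588 -752.8942]
```

View pics/crop1.png

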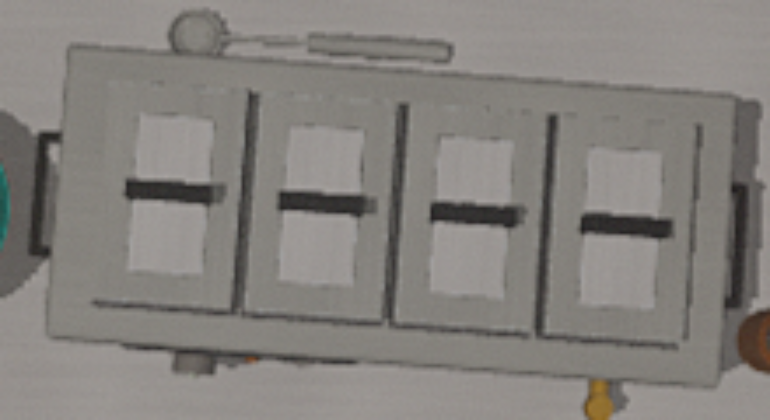

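The crop shows four plain steel lids with strap handles and nothing else on the deck. I'll start with the leftmost lid (0): align the tool, close the gripper and go above its near end.

```bash
python3 -m creep '[[255,-30,-26,0,-0.1],[255,-60,-52,0,-0.195],[255,-90,-77,0,-0.195],[255,-120,-103,0,-0.195],[255,-150,-129,0,-0.195],[255,-180,-155,0,-0.195],[255,-210,-181,0,-0.195],[255,-240,-206,0,-0.195],[255,-270,-232,0,-0.195],[255,-300,-258,0,-0.195],[255,-330,-284,0,-0.195],[255,-360,-310,0,-0.195]]' 20
cat >> h.py <<'E'
yaw=-0.048; c0=np.array([0.5613,-0.068,0.]); lx=np.array([np.cos(yaw),np.sin(yaw),0]); ly=np.array([-lx[1],lx[0],0])
def go(k,x):
    s=ctrl.get_obs(); T=R.from_rotvec(s["tool_rot"]).as_matrix()
    p=c0+ly*(.186-.124*k)+lx*x; p[2]=s["tool_pos"][2]
    print("t",s["t"],"pos",s["tool_pos"].round(4),"F",s["contact_force"].round(2),"shift mm",(T.T@(p-s["tool_pos"])*1000).round(1),"turn",round(-(np.arctan2(ly[1],ly[0])-np.arctan2(T[1,1],T[0,1])),4))
E
python3 -c "from h import *; go(0,-.075)"
```

```text
t: 1.35
tool_pos: [0.4259, 0.2174, 0.2316]
tool_rot: [0.075, 3.14, 0.001]
contact_force: [0.8, 0.7, -0.6]
opening: 0.0001
t 1.35 pos [0.4259 0.2174 0.2316] F [ 0.75  0.75 -0.6 ] shift mm [-73.9 -92.6   0. ] turn 0.0003
```

```bash
python3 -m creep '[[255,-25,-31,0,0],[255,-50,-62,0,0],[255,-74,-92,10,0],[255,-74,-92,30,0],[255,-74,-92,50,0],[255,-74,-92,60,0],[255,-74,-92,60,0],[255,-74,-92,60,0]]'
python3 -c "from h import *; go(0,-.075); save('wrist','w1')"
```

```text
t: 2.02
tool_pos: [0.4943, 0.124, 0.1711]
tool_rot: [-0.074, -3.14, 0.0]
contact_force: [0.5, -0.4, -0.2]
opening: -0.0005
t 2.0167 pos [0.4943 0.124  0.1711] F [ 0.54 -0.4  -0.19] shift mm [-1.2 -2.6 -0. ] turn 0.0008
```

View pics/w1.png

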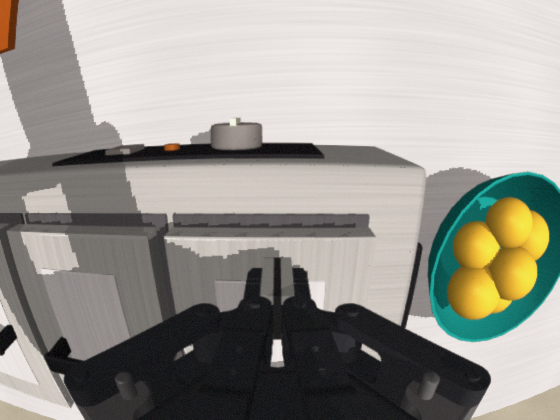

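The wrist view shows the fingertips (270,265) over lid 0, inside its near edge (row 235). I'll descend slowly.

```bash
for r in 1; do python3 -m creep '[[255,0,0,5,0],[255,0,0,9,0],[255,0,0,11,0],[255,0,0,12,0],[255,0,0,12,0]]'; python3 -m creep '[[255,0,0,1,0],[255,0,0,1,0]]'; python3 -m creep '[[255,0,0,1,0],[255,0,0,1,0]]'; python3 -m creep '[[255,0,0,1,0],[255,0,0,1,0]]'; done | grep -v -e rot -e open
```

```text
t: 2.48
tool_pos: [0.4945, 0.1239, 0.1591]
contact_force: [-0.1, -0.5, -0.6]
t: 2.65
tool_pos: [0.4947, 0.1238, 0.1583]
contact_force: [0.3, -0.2, 0.1]
t: 2.82
tool_pos: [0.4949, 0.1238, 0.1581]
contact_force: [-2.3, -0.1, 4.1]
t: 2.98
tool_pos: [0.4949, 0.1238, 0.158]
contact_force: [-4.3, -0.8, 7.5]
```

Lid 0 is stiff (7.5 N, no sink), so it is home with its plate top at 0.158. On to lid 1.

```bash
(python3 -m creep '[[255,0,0,-15,0],[255,0,0,-20,0],[255,0,-35,-20,0],[255,0,-70,-20,0],[255,0,-105,-20,0],[255,0,-126,-20,0],[255,0,-126,-12,0],[255,0,-126,-6,0],[255,0,-126,-4,0],[255,0,-126,-3,0],[255,0,-126,-3,0]]'; python3 -m creep '[[255,0,0,1,0],[255,0,0,1,0]]'; python3 -m creep '[[255,0,0,1,0],[255,0,0,1,0]]'; python3 -m creep '[[255,0,0,1,0],[255,0,0,1,0]]' )| grep -v -e rot -e open; python3 -c "from h import *; go(1,-.075)"
```

```text
t: 3.9
tool_pos: [0.4884, -0.0011, 0.1586]
contact_force: [0.6, -0.2, -0.2]
t: 4.07
tool_pos: [0.4888, -0.0014, 0.1584]
contact_force: [0.6, -0.1, -0.4]
t: 4.23
tool_pos: [0.4888, -0.0018, 0.1574]
contact_force: [0.1, 0.3, 0.3]
t: 4.4
tool_pos: [0.4887, -0.002, 0.1563]
contact_force: [-0.4, 0.3, 0.1]
t 4.4 pos [ 0.4887 -0.002   0.1563] F [-0.4   0.29  0.06] shift mm [-0.6 -0.4  0. ] turn 0.0003
```

Lid 1 seems to be sinking with almost no force. Continue in 1 mm steps.

```bash
(python3 -m creep '[[255,0,0,1,0],[255,0,0,1,0]]'; python3 -m creep '[[255,0,0,1,0],[255,0,0,1,0]]'; python3 -m creep '[[255,0,0,1,0],[255,0,0,1,0]]';python3 -m creep '[[255,0,0,1,0],[255,0,0,1,0]]' )| grep -v -e rot -e open; python3 -c "from h import *; save('side','s2')"; python3 -c "
import cv2;cv2.imwrite('pics/s2c.png',cv2.resize(cv2.imread('pics/s2.png')[140:320,210:430],None,fx=3.3,fy=3.3))"
```

```text
t: 4.57
tool_pos: [0.4886, -0.0021, 0.1552]
contact_force: [0.5, 0.5, -0.2]
t: 4.73
tool_pos: [0.4886, -0.0022, 0.1541]
contact_force: [-0.1, 0.0, 0.7]
t: 4.9
tool_pos: [0.4887, -0.0021, 0.1535]
contact_force: [-0.1, -0.6, 0.5]
t: 5.07
tool_pos: [0.4888, -0.0022, 0.1533]
contact_force: [-2.1, 0.5, 5.6]
```

View pics/s2c.png

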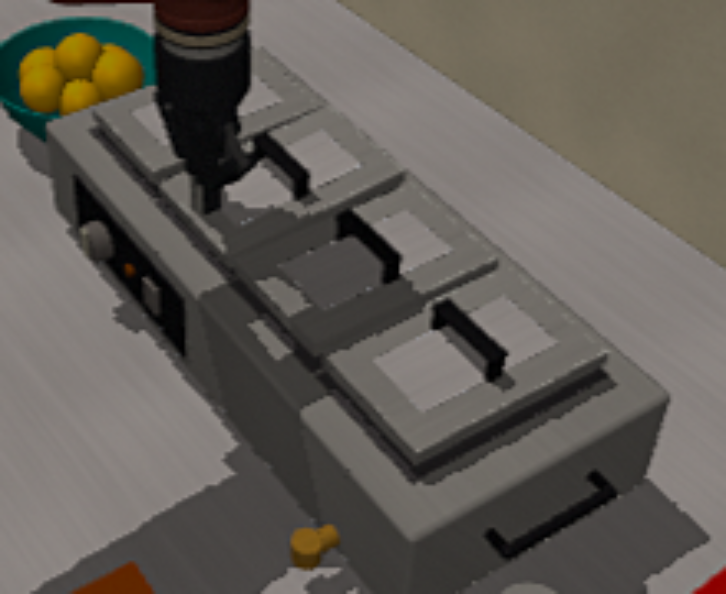

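Lid 1 sank about 5 mm at under 1 N and then hit a stop, so it is the loose one and it has been tipped. Now I'll rise and move over its handle.

```bash
(python3 -m creep '[[255,0,0,-10,0],[255,0,0,-30,0],[255,0,0,-48,0],[255,-25,0,-48,0],[255,-50,0,-48,0],[255,-75,0,-48,0],[255,-75,0,-48,0],[255,-75,0,-48,0]]' )| grep -v -e rot -e open; python3 -c "from h import *; go(1,0); save('wrist','w2')"
```

```text
t: 5.78
tool_pos: [0.564, -0.0058, 0.2001]
contact_force: [-0.3, 1.6, 0.3]
t 5.7833 pos [ 0.564  -0.0058  0.2001] F [-0.29  1.57  0.27] shift mm [-0.3 -0.3 -0. ] turn 0.0002
```

View pics/w2.png

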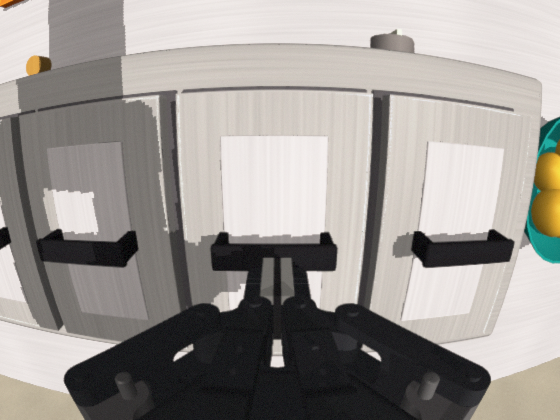

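The wrist view shows the fingertips at (275,262), right over lid 1's handle (rows 235–270, centred on column 274). Pressing slowly.

```bash
(python3 -m creep '[[255,0,0,7,0],[255,0,0,12,0],[255,0,0,14,0],[255,0,0,15,0],[255,0,0,16,0],[255,0,0,16.5,0],[255,0,0,17,0],[255,0,0,17.5,0],[255,0,0,18,0],[255,0,0,18,0]]';python3 -m creep '[[255,0,0,0.5,0],[255,0,0,1,0],[255,0,0,1,0]]';python3 -m creep '[[255,0,0,0.5,0],[255,0,0,1,0],[255,0,0,1,0]]';python3 -m creep '[[255,0,0,0.5,0],[255,0,0,1,0],[255,0,0,1,0]]' )| grep -v -e rot -e open
```

```text
t: 6.67
tool_pos: [0.5638, -0.0057, 0.1841]
contact_force: [-4.1, 1.3, 8.1]
t: 6.92
tool_pos: [0.564, -0.0057, 0.1841]
contact_force: [-5.7, 2.3, 10.2]
t: 7.17
tool_pos: [0.5641, -0.0057, 0.1838]
contact_force: [-6.6, 0.7, 13.7]
t: 7.42
tool_pos: [0.5641, -0.0057, 0.183]
contact_force: [-5.5, 0.7, 13.6]
```

```bash
(python3 -m creep '[[255,0,0,0.5,0],[255,0,0,1,0],[255,0,0,1.5,0],[255,0,0,2,0],[255,0,0,2.5,0],[255,0,0,3,0],[255,0,0,3,0]]';python3 -m creep '[[255,0,0,0.5,0],[255,0,0,1,0],[255,0,0,1.5,0],[255,0,0,2,0],[255,0,0,2,0]]';python3 -m creep '[[255,0,0,0.5,0],[255,0,0,1,0],[255,0,0,1,0]]' )| grep -v -e rot -e open
```

```text
t: 8.0
tool_pos: [0.5642, -0.0057, 0.18]
contact_force: [-7.1, 0.8, 13.1]
t: 8.42
tool_pos: [0.5636, -0.0057, 0.1781]
contact_force: [-8.8, 0.6, 15.3]
t: 8.67
tool_pos: [0.5635, -0.0057, 0.178]
contact_force: [-12.3, 1.2, 19.4]
```

The handle has dropped 6 mm (0.184 to 0.178) and the force now climbs with no further sink, so it's seated. Retract straight up and check.

```bash
(python3 -m creep '[[255,0,0,0,0],[255,0,0,-3,0],[255,0,0,-8,0],[255,0,0,-20,0],[255,0,0,-40,0],[255,0,0,-65,0],[255,0,0,-95,0],[255,35,0,-120,0],[255,70,0,-120,0],[255,105,0,-120,0],[255,105,0,-120,0],[255,105,0,-120,0]]' )| grep -v -e rot -e open; python3 - <<'E'
from h import *
im=save("side","s3"); save("top","top2"); go(1,0)
for l in ["potato_bowl_centre","spice_jar_centre","spoon"]:
    for b in ctrl.boxes_of("top",l)[:2]: print(l,b["rect"],round(b["conf"],2))
cv2.imwrite('pics/s3c.png',cv2.resize(im[140:320,210:430,::-1],None,fx=3.3,fy=3.3))
E
```

```text
t: 9.67
tool_pos: [0.4579, -0.0006, 0.294]
contact_force: [0.7, -0.3, 0.1]
t 9.7667 pos [ 0.4592 -0.0007  0.2938] F [-0.8   0.65 -0.15] shift mm [-1.052e+02 -3.000e-01  1.000e-01] turn 0.0001
potato_bowl_centre [133.4, 155.9, 64.1, 65.4] 0.73
spice_jar_centre [406.3, 216.1, 26.7, 20.1] 0.65
spoon [243.1, 133.6, 81.4, 14.8] 0.83
```

View pics/s3c.png

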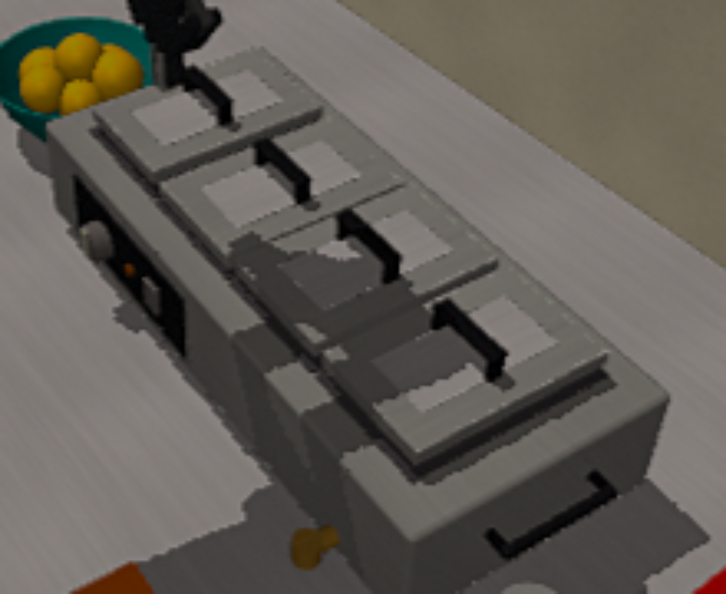

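The side view shows all four lids level and in place. Lid 1, with its handle near (285,170) in the crop, sits slightly lower, and the robot is clear. The bystanders haven't moved, so I'm handing in.

```bash
python3 -c "from station import ctrl; print(ctrl.finish_job())"
```

```text
the job is handed in; nothing more can be done
None
```

I found the loose lid and pushed it home, then handed the job in at about 9.8 s of the 48 s allowed; it reports no verdict.

- **Finding it:** I pressed the lids at the near end, starting from the left. The leftmost stayed stiff at 7.5 N with no sink. The second from the left sank about 5 mm at under 1 N, which tipped it, so I did not press the other two.
- **Seating it:** I pushed that lid on its handle. It gave at about 14 N and went down 6 mm (fingertip height 0.184 to 0.178 m). The force then rose to 19 N with no further sink, so the seal is in.
- **Last checks:** In the final side view all four lids lie level and in place, and the robot is clear of everything. The bowl, jar and spoon are where they were, within a few pixels of detector noise. No check failed or disagreed. I did not measure the seal itself, only inferred it from the drop and the force. I also did not re-press the seated lid.

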